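# Click the jar's snap lid shut all round

## Task

The clip-on lid of the wide hexagonal jar is only partly closed: some of the white sections around its rim are still sprung up. With a fingertip, gently press each raised section straight down until it clicks and stays, so that the rim is fully shut all the way round. Leave the jar standing in its place without gripping or lifting it, and do not disturb the other things in the tray.

Things in the scene. Friction and masses are not known exactly. Their poses are not given: they have to be found in the camera images.
- widejar: The one wide jar in the row: loose hexagonal clear glass, 112 mm across flats, 129 over corners, 0.85 kg. Origin: centre of its underside. Steel lid on top (flat middle 96 mm up). On its six sides, at 0, 60 .. 300 degrees about z from the jar's x axis, sit six white plastic rim sections, rim0 to rim5: four start sprung up, two are down already. The glass breaks if pushed with 60 N.
- rim0_top (a point): Point at the middle of the flat top of white rim section 0, 51.5 mm from the jar's axis, moving with it. The top is 48 mm long along the jar's side and 17 mm deep plus a 3 mm skirt outside. It stands 112.5 mm above the jar's underside when sprung up, 100.5 mm when clicked down.
- rim0 (a joint): Downward travel of rim section 0 in m: 0 sprung up, 0.012 clicked down on its stop. Pushed straight down on its top, it resists up to about 7 N (most near 0.002), gives way past the middle (0.006), then pulls itself down to the stop and stays. Let go before the middle, it springs back up.
- rim1_top (a point): Point at the middle of the flat top of white rim section 1, 51.5 mm from the jar's axis, moving with it. The top is 48 mm long along the jar's side and 17 mm deep plus a 3 mm skirt outside. It stands 112.5 mm above the jar's underside when sprung up, 100.5 mm when clicked down.
- rim1 (a joint): Downward travel of rim section 1 in m: 0 sprung up, 0.012 clicked down on its stop. Pushed straight down on its top, it resists up to about 7 N (most near 0.002), gives way past the middle (0.006), then pulls itself down to the stop and stays. Let go before the middle, it springs back up.
- rim2_top (a point): Point at the middle of the flat top of white rim section 2, 51.5 mm from the jar's axis, moving with it. The top is 48 mm long along the jar's side and 17 mm deep plus a 3 mm skirt outside. It stands 112.5 mm above the jar's underside when sprung up, 100.5 mm when clicked down.
- rim2 (a joint): Downward travel of rim section 2 in m: 0 sprung up, 0.012 clicked down on its stop. Pushed straight down on its top, it resists up to about 7 N (most near 0.002), gives way past the middle (0.006), then pulls itself down to the stop and stays. Let go before the middle, it springs back up.
- rim3_top (a point): Point at the middle of the flat top of white rim section 3, 51.5 mm from the jar's axis, moving with it. The top is 48 mm long along the jar's side and 17 mm deep plus a 3 mm skirt outside. It stands 112.5 mm above the jar's underside when sprung up, 100.5 mm when clicked down.
- rim3 (a joint): Downward travel of rim section 3 in m: 0 sprung up, 0.012 clicked down on its stop. Pushed straight down on its top, it resists up to about 7 N (most near 0.002), gives way past the middle (0.006), then pulls itself down to the stop and stays. Let go before the middle, it springs back up.
- rim4_top (a point): Point at the middle of the flat top of white rim section 4, 51.5 mm from the jar's axis, moving with it. The top is 48 mm long along the jar's side and 17 mm deep plus a 3 mm skirt outside. It stands 112.5 mm above the jar's underside when sprung up, 100.5 mm when clicked down.
- rim4 (a joint): Downward travel of rim section 4 in m: 0 sprung up, 0.012 clicked down on its stop. Pushed straight down on its top, it resists up to about 7 N (most near 0.002), gives way past the middle (0.006), then pulls itself down to the stop and stays. Let go before the middle, it springs back up.
- rim5_top (a point): Point at the middle of the flat top of white rim section 5, 51.5 mm from the jar's axis, moving with it. The top is 48 mm long along the jar's side and 17 mm deep plus a 3 mm skirt outside. It stands 112.5 mm above the jar's underside when sprung up, 100.5 mm when clicked down.
- rim5 (a joint): Downward travel of rim section 5 in m: 0 sprung up, 0.012 clicked down on its stop. Pushed straight down on its top, it resists up to about 7 N (most near 0.002), gives way past the middle (0.006), then pulls itself down to the stop and stays. Let go before the middle, it springs back up.
- jar0: Small loose hexagonal glass jar, 62 mm across the flats at its lid, 70 mm tall, with a closed hinged steel lid; origin at the centre of its underside. A bystander in the same row.
- jar1: Small loose hexagonal glass jar, 62 mm across the flats at its lid, 70 mm tall, with a closed hinged steel lid; origin at the centre of its underside. A bystander in the same row.
- jar2: Small loose hexagonal glass jar, 62 mm across the flats at its lid, 70 mm tall, with a closed hinged steel lid; origin at the centre of its underside. A bystander in the same row.
- jar3: Small loose hexagonal glass jar, 62 mm across the flats at its lid, 70 mm tall, with a closed hinged steel lid; origin at the centre of its underside. A bystander in the same row.
- dipper: Wooden honey dipper lying in the tray, 158 mm long, head 28 mm thick; origin near the middle, on the underside. Bystander.
- funnel: Blue plastic funnel standing mouth down in the tray, 80 mm across, 85 mm tall; origin at the centre of its underside. Bystander.
- tongs: Closed steel tongs lying in the tray, 215 mm long, 28 mm wide, 14 mm high; origin near the middle, on the underside. Bystander.
- tray: Fixed aluminium tray, 400 x 680 mm, lip 18 mm high, floor 3 mm thick; origin at the centre of its underside. The row of five jars stands along its middle (its y axis), about 110 mm between centres.

How it is judged:
At the end, for the whole second after the job is handed in: All six rim sections are down (more than 10 of their 12 mm), the wide jar stands upright and still within 30 mm of where it began, and the small jars, dipper, funnel and tongs are within 30 mm of where they began, the jars upright (value of joint each of rim0, rim1, rim2, rim3, rim4, rim5 above 0.01 m and distance of each of widejar, jar0, jar1, jar2, jar3, dipper, funnel, tongs from where it was at the start of the episode below 0.03 m and angle between widejar's own z axis and vertical below 0.06 rad and linear speed of widejar below 0.02 m/s and angle between each of jar0, jar1, jar2, jar3's own z axis and vertical below 0.1 rad); the robot touches nothing.
It fails at once if the wide jar is lifted, tipped or shoved out of its place (more than 30 mm, or 0.25 rad) (distance of widejar from where it was at the start of the episode above 0.03 m or angle between widejar's own z axis and vertical above 0.25 rad or z of widejar in the frame of tray above 0.012 m).
It fails at once if the jar is pushed so hard that the glass breaks (60 N) (contact force between widejar and the fingers above 60 N).
It fails at once if a bystander is lifted, tipped or moved more than 30 mm (distance of any of jar0, jar1, jar2, jar3, dipper, funnel, tongs from where it was at the start of the episode above 0.03 m or z of any of jar0, jar1, jar2, jar3, dipper, funnel, tongs in the frame of tray above 0.015 m or angle between any of jar0, jar1, jar2, jar3's own z axis and vertical above 0.25 rad).
It also fails if it takes over 48 s, if anything falls off the work surface, if the arm or the gripper's body presses on something with over 40 N, if the wrist force passes 120 N, or if a joint passes its speed limit or range.

## Robot

A 6-joint arm with a two-finger parallel gripper is mounted at the origin on the work surface. World frame = base frame: x ahead of the robot, y to its left, z up, the work surface at z = 0. Lengths are in m, angles in rad, forces in N, time in s.
With the tool pointing down it reaches from about 0.3 to 0.775 m from the base axis. Payload 14.6 kg.
Tool frame: the origin (TCP) lies between the finger pads; the fingertips stand 19 mm ahead of it and the grasp point (between the pads) is the TCP; z points along the fingers, y is the direction in which the jaws open and shut (so a half turn about z gives the same grasp; the last joint's range is limited). The gripper opens to 94 mm and grips with 3 to 60 N. Pads are 16 mm wide; open, the fingers measure 119 mm over their backs; the gripper's body (75 mm by 177 mm) begins 78 mm behind the grasp point.
Start: joints at [1.061, 0.3, 1.521, -0, 1.321, -0.067], TCP at [0.236, 0.497, 0.188] pointing down, gripper open.
Joint ranges: [-3.03, 3.03], [-0.79, 2.21], [0.23, 2.52], [-1.04, 4.18], [0, 3.07], [-2.55, 2.55]. Speed limits (rad/s): [2.22, 2.22, 2.57, 3.14, 3.14, 3.14].

## Interface

Orientations are given as a unit quaternion [w, x, y, z].
In Python, from rig import arm, imaging, finder gives the robot as it stands. The module is installed in compiled form; this text tells all that it offers.
- The arm moves only by the shell command python3 -m jog 'ROWS' [FORCE]. ROWS is JSON, a list of rows, each a list of 7 numbers: the shift along the tool's x, y, z normalised to -1 to 1, where 1 is 40 mm, then the turn, a rotation vector about the tool's x, y, z normalised to -1 to 1, where 1 is 5 degrees, then the opening, from 0 (shut) to 1 (fully open). A call has 1 to 5 rows; each row shifts and turns the commanded pose from where the row before left it, along the tool's axes as they then stand; what a row does not reach is not made up. A row lasts 1/12 s, in which the tool goes at most 41.7 mm and 7.16 degrees, less where a joint would pass 70% of its speed; a pose out of reach is approached as far as the arm can. A call with a number of a shift or a turn outside -1 to 1 is refused whole. A call with a gripper value outside its range is refused whole. The fingers move at their own pace and stop on an object; FORCE is the grip in N (left out, the last holds). Time passes only in rows, so rows that do not move let the fingers close. It gives the time, the measured TCP pose, the force and the opening at its end, in the units of the state.
- arm.observe(): the state, without advancing time (a new reading comes with each control period).
- imaging.read_camera(name): name is "scene" or "top"; returns a dict with "pixels" (420x560x3 uint8, blue, green, red), "K" (3x3 intrinsics, pixels), "k1" (the pictures are not rectified: a ray, as slopes to the right and down, at radius r is drawn at 1 + k1 r^2 times it, then the intrinsics apply), "world_from_camera" (4x4, takes a point from camera to world coordinates). Camera axes: x right, y up, looking along -z (the intrinsics and any distortion apply to the point x, -y, -z); pixel columns grow to the right and rows downward; lengths in m; the calibration is good to about 2 mm. A picture is of the moment at which its call begins. There is no depth.
- arm.finish_job(): hands the job in, once; it reports no verdict.
Trained networks look in a picture, given as the dict that the camera call returned (one of the last four; its "shot" number tells which), for a name from the list of things; names that differ only in an ending like _2 or _b are one class to them, and where a whole thing is asked for, a point or a joint stands for the part that bears it (a point fixed in the world has none). Each returns a list of dicts, best first, with "p" (0 to 1); they miss things now and then, are a little off and sometimes report something else, mostly with a low value. They report only what shows in the picture. A call takes as long as a camera call.
- finder.regions_of(query, picture): "pixels" (420x560 bool, what is visible of it) and "position" ([column, row] in pixels, amid what is visible of it).
- finder.landmark_of(query, picture): "position" ([column, row] in pixels: a listed point, or the origin of a listed thing).
The state is a dict: "clock": time; "joints": joint angles; "joint_vel": joint speeds; "tau": joint torques, N m; "position": TCP position; "eef_rot": TCP orientation; "contact_force": force on the tool from outside, world axes, zero at the start; "moment": the same for the moment, N m; "finger_gap": finger opening in m.
Only numpy, scipy, OpenCV 4.12 (cv2) and the standard library are available. Lean on these libraries where they do the work, as an engineer would, in place of code of your own. Each camera call takes 0.05 s, during which the arm holds its last target. There are 200 camera calls.

## Working session

There is one attempt and no reset: what is moved stays moved. The work goes in short steps, Python scripts to look and compute and a shell command to move; the robot and the scene stay as the last step left them, time stands still between calls to the robot, and variables do not carry over. Pictures are saved under pics/ and viewed, about 8 in all and at most 12, crops included, and the job is handed in when it is done.

```bash
mkdir -p pics
cat > h.py <<'E'
from rig import arm, imaging, finder
import numpy as np, cv2
def ray(p,px):
    K=p["K"];u=np.array([(px[0]-K[0,2])/K[0,0],(px[1]-K[1,2])/K[1,1]]);s=u.copy()
    for _ in range(20): s=u/(1+p["k1"]*(s@s))
    T=np.array(p["world_from_camera"]);return T[:3,3],T[:3,:3]@np.array([s[0],-s[1],-1])
def at_z(p,px,z):
    o,d=ray(p,px);return o+d*(z-o[2])/d[2]
def proj(p,X):
    T=np.array(p["world_from_camera"]);c=T[:3,:3].T@(np.array(X)-T[:3,3]);s=np.array([c[0]/-c[2],-c[1]/-c[2]])
    s=s*(1+p["k1"]*(s@s));K=p["K"];return np.array([K[0,0]*s[0]+K[0,2],K[1,1]*s[1]+K[1,2]])
def tri(pa,a,pb,b):
    A=np.zeros((3,3));y=np.zeros(3)
    for p,x in((pa,a),(pb,b)):
        o,d=ray(p,x);d/=np.linalg.norm(d);M=np.eye(3)-np.outer(d,d);A+=M;y+=M@o
    return np.linalg.solve(A,y)
E
python3 - <<'E'
from h import *
np.set_printoptions(precision=4,suppress=True)
P={n:imaging.read_camera(n) for n in("top","scene")}
for n,p in P.items():
    p["K"]=np.array(p["K"]);cv2.imwrite(f"pics/{n}0.png",p["pixels"]);print(n,np.array(p["world_from_camera"])[:3,3])
for q in["widejar","tray","jar0","dipper","funnel","tongs"]+[f"rim{i}_top" for i in range(6)]:
    L={n:finder.landmark_of(q,p) for n,p in P.items()}
    for n in L:
        for r in L[n][:4 if q=="jar0" else 2]: print(q,n,np.round(r["position"],1),round(r["p"],2),at_z(P[n],r["position"],0.1145 if "rim" in q else .003)[:2])
    if all(L.values()): print("   tri",tri(P["top"],L["top"][0]["position"],P["scene"],L["scene"][0]["position"]))
s=arm.observe();print(s["position"],s["eef_rot"],s["contact_force"],s["clock"])
E
```

```text
top [0.4714 0.0276 1.0161]
scene [ 0.9948 -0.5145  0.6077]
widejar top [207.2 214.8] 0.75 [0.5548 0.2056]
widejar scene [318.4 213.1] 0.85 [0.5523 0.2109]
   tri [0.555  0.2053 0.0073]
tray top [308.7 213.3] 0.86 [ 0.5613 -0.0262]
tray top [195.7 233.6] 0.19 [0.5115 0.2306]
tray scene [262.8 262.6] 0.78 [ 0.5638 -0.0269]
tray scene [184.4 321.5] 0.52 [ 0.5559 -0.2442]
   tri [ 0.562  -0.0258  0.0011]
jar0 top [404.5 217.6] 0.96 [ 0.5543 -0.244 ]
jar0 top [355.  217.4] 0.87 [ 0.5533 -0.1316]
jar0 top [259.7 213.3] 0.81 [0.5598 0.0856]
jar0 top [305.  214.5] 0.67 [ 0.5584 -0.0178]
jar0 scene [227.7 289.3] 0.93 [ 0.5606 -0.1339]
jar0 scene [185.5 321.9] 0.85 [ 0.5582 -0.2435]
jar0 scene [259.5 261.3] 0.77 [ 0.5553 -0.0284]
jar0 scene [295.1 236.2] 0.64 [0.5631 0.0942]
   tri [ 0.5771 -0.1991  0.0705]
dipper top [233.  276.3] 0.97 [0.4165 0.1432]
dipper top [207.5 214.9] 0.57 [0.5546 0.2049]
funnel top [194.4 232.4] 0.74 [0.5142 0.2337]
funnel top [404.2 153.9] 0.57 [ 0.7017 -0.2452]
funnel scene [238.9 365.2] 0.57 [ 0.6993 -0.2456]
   tri [ 0.4661  0.1889 -0.5852]
tongs top [381.7 276.9
[... 555 characters left out ...]

rim2_top scene [343.  177.8] 0.68 [0.5962 0.2407]
rim2_top scene [299.9 185.5] 0.26 [0.536  0.1426]
   tri [0.5908 0.2458 0.1097]
rim3_top top [180.6 216.9] 0.62 [0.5406 0.2402]
rim3_top scene [326.3 176.2] 0.6 [0.5601 0.2205]
rim3_top scene [337.9 185.8] 0.35 [0.6065 0.2003]
   tri [0.5434 0.2455 0.0967]
rim4_top top [197.7 230.5] 0.6 [0.5134 0.2044]
rim4_top scene [304.6 171.7] 0.41 [0.5056 0.2037]
   tri [0.5108 0.2016 0.1178]
rim5_top top [358.4 217. ] 0.66 [ 0.5452 -0.1209]
rim5_top top [181.2 219.8] 0.64 [0.5347 0.2387]
rim5_top scene [300.3 188.6] 0.51 [0.545 0.132]
   tri [ 0.5938 -0.0616  0.2338]
[0.2356 0.4969 0.1875] [-0.      0.2196  0.9756 -0.    ] [-0.1137 -0.1543 -0.255 ] 1.3
```

Run:
```python
import cv2,numpy as np
a=cv2.imread("pics/top0.png")[165:255,150:270];b=cv2.imread("pics/scene0.png")[150:240,270:370]
cv2.imwrite("pics/c1.png",np.vstack([cv2.resize(a,(400,300),interpolation=3),cv2.resize(b,(400,300),interpolation=3)]) )
```

```text
(no output)
```

View pics/c1.png

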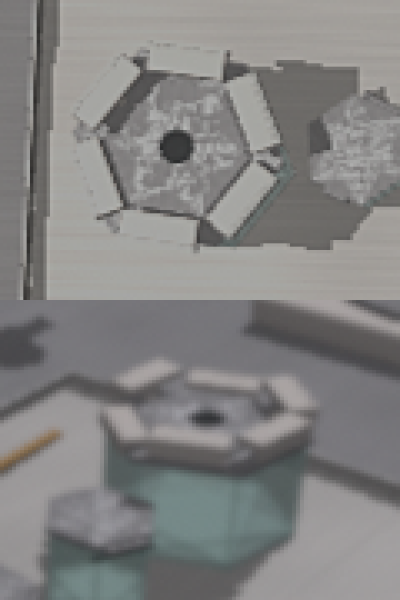

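View pics/scene0.png

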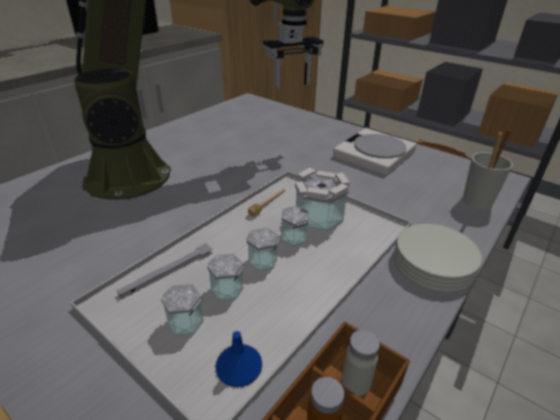

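```bash
cat > fit.py <<'E'
from h import *
np.set_printoptions(precision=4,suppress=True)
from scipy.optimize import least_squares
p=imaging.read_camera("top");p["K"]=np.array(p["K"])
px=[(226.5,198.6),(205.5,183.6),(182.4,192),(179.4,218.4),(196.5,233.4),(222.9,225)]
W=[at_z(p,x,.1115)[:2] for x in px];print(np.array(W)); print("knob",at_z(p,(202.8,208.8),.1))
f=lambda v:np.concatenate([v[:2]+.0515*np.array([np.cos(v[2]+k*np.pi/3),np.sin(v[2]+k*np.pi/3)])-W[k] for k in range(6)])
r=least_squares(f,[.555,.205,-1.2]);print(r.x,np.degrees(r.x[2]),"res",r.fun.reshape(-1,2))
s=arm.observe();print(s["position"],s["clock"])
x=np.array([-.9036,.4285]);y=np.array([.4285,.9036]);c=np.array(s["position"])[:2]
for k in range(6):
    t=r.x[:2]+.0515*np.array([np.cos(r.x[2]+k*np.pi/3),np.sin(r.x[2]+k*np.pi/3)])
    d=(t-c)*1000;print(k,t,"tool mm",d@x,d@y,"units",d@x/40,d@y/40);c=t
E
python3 fit.py
```

```text
[[0.5797 0.1479]
 [0.6102 0.192 ]
 [0.5922 0.239 ]
 [0.5378 0.2432]
 [0.5076 0.2072]
 [0.5255 0.1539]]
knob [0.5592 0.1981 0.1   ]
[ 0.5588  0.1972 -1.18  ] -67.61109162917384 res [[-0.0012  0.0017]
 [-0.0003 -0.0016]
 [-0.0019 -0.001 ]
 [ 0.0014  0.0016]
 [ 0.0001 -0.0032]
 [ 0.0019  0.0025]]
[0.2357 0.4969 0.1876] 1.35
0 [0.5784 0.1496] tool mm -458.5573652974341 -166.99009251427466 units -11.463934132435853 -4.174752312856866
1 [0.6099 0.1904] tool mm -10.91904321753275 50.33193358531094 units -0.2729760804383187 1.2582983396327736
2 [0.5902 0.238 ] tool mm 38.12921149770411 34.62213560405898 units 0.9532302874426029 0.8655533901014746
3 [0.5392 0.2448] tool mm 49.04825471523685 -15.709797981251986 units 1.2262063678809212 -0.3927449495312997
4 [0.5078 0.204 ] tool mm 10.91904321753275 -50.33193358531094 units 0.2729760804383187 -1.2582983396327736
5 [0.5274 0.1564] tool mm -38.12921149770412 -34.622135604059004 units -0.953230287442603 -0.8655533901014751
```

```bash
python3 -m jog '[[-0.8,-0.2,0,0,0,0,0],[-0.8,-0.2,0,0,0,0,0],[-0.8,-0.2,0,0,0,0,0],[-0.8,-0.2,0,0,0,0,0],[-0.8,-0.2,0,0,0,0,0]]'; python3 -m jog '[[-0.8,-0.2,0,0,0,0,0],[-0.8,-0.2,0,0,0,0,0],[-0.8,-0.2,0,0,0,0,0],[-0.8,-0.2,0,0,0,0,0],[0,0,0,0,0,0,0]]'
```

```text
clock: 1.77
position: [0.3641, 0.3912, 0.1877]
eef_rot: [0.0, 0.219, 0.976, 0.0]
contact_force: [0.1, 0.5, 0.6]
finger_gap: 0.064
clock: 2.18
position: [0.4683, 0.3052, 0.1873]
eef_rot: [0.0, 0.221, 0.975, -0.0]
contact_force: [0.4, -0.6, -0.3]
finger_gap: 0.0305
```

```bash
python3 -m jog '[[-0.57,-0.15,0,0,0,0,0],[-0.57,-0.15,0,0,0,0,0],[-0.57,-0.15,0,0,0,0,0],[-0.54,-0.15,0,0,0,0,0],[0,0,0,0,0,0,0]]';python3 -m jog '[[0,0,0,0,0,0,0],[0,0,0,0,0,0,0]]'
```

```text
clock: 2.6
position: [0.5379, 0.2462, 0.1872]
eef_rot: [0.0, 0.221, 0.975, -0.0]
contact_force: [-0.4, -0.0, 1.1]
finger_gap: 0.0012
clock: 2.77
position: [0.5355, 0.2488, 0.1875]
eef_rot: [-0.0, 0.22, 0.976, -0.0]
contact_force: [0.6, -0.3, -0.4]
finger_gap: 0.0008
```

```bash
python3 -m jog '[[-0.12,-0.05,0.5,0,0,0,0],[0,0,0.4,0,0,0,0],[0,0,0,0,0,0,0],[0,0,0,0,0,0,0]]'
python3 - <<'E'
from h import *
o=[]
for n,(r,c) in(("top",(165,150)),("scene",(120,260))):
    p=imaging.read_camera(n);o.append(cv2.resize(p["pixels"][r:r+100,c:c+130],(520,400),interpolation=3)[:300 if n=="top" else 400])
    s=arm.observe();print(n,proj(p,np.array(s["position"])-[0,0,.019]))
cv2.imwrite("pics/c2.png",cv2.resize(np.vstack(o),(445,600)))
E
```

```text
clock: 3.1
position: [0.5388, 0.2451, 0.1515]
eef_rot: [-0.0, 0.219, 0.976, -0.0]
contact_force: [-1.0, -0.3, 0.0]
finger_gap: 0.0004
top [175.89511643 216.78030535]
scene [325.4671923  163.15679701]
```

View pics/c2.png

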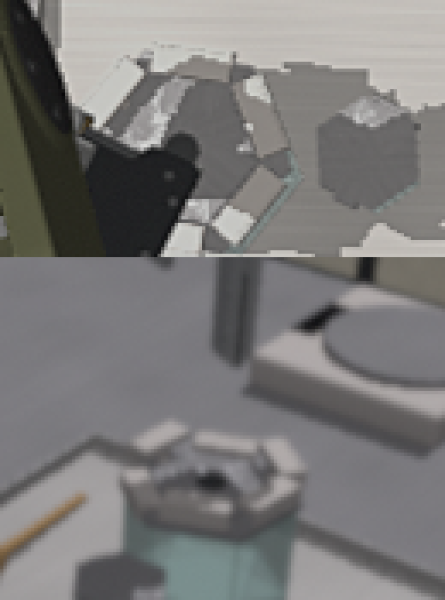

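Run:
```python
from h import *
p=imaging.read_camera("scene")
for s in(-1,1):
  for z in(.1685,.1875): print(s,z,proj(p,np.array([.2356,.4969,z])+s*.053*np.array([.4285,.9036,0])))
q=arm.observe()["position"]
for z in(.019,0,-.078):print(z,proj(p,np.array(q)-[0,0,z]))
print(proj(p,[.5392,.2448,.1155]),proj(p,[.5392,.2448,.1035]))
a=cv2.imread("pics/scene0.png")[20:120,230:350]
b=p["pixels"][90:190,260:380]
cv2.imwrite("pics/c3.png",np.hstack([cv2.resize(i,(396,330),interpolation=3) for i in(a,b)]))
```

```text
-1 0.1685 [276.52815189  99.26573659]
-1 0.1875 [276.58145957  93.48175344]
1 0.1685 [305.2490543   94.90964613]
1 0.1875 [305.53926039  89.26411097]
0.019 [325.48964746 163.15428446]
0 [326.09819662 156.43243554]
-0.078 [328.74122905 127.21335423]
[324.70229692 169.48737464] [324.33383737 173.57100219]
```

View pics/c3.png

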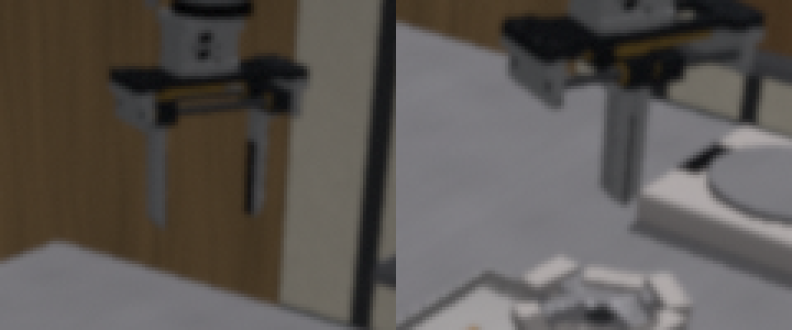

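Run:
```python
from h import *
p=imaging.read_camera("top");im=p["pixels"].copy()
big=cv2.resize(im[150:300,110:270],None,fx=4,fy=4,interpolation=3)
q=np.array(arm.observe()["position"]);x=np.array([-.9036,.4285,0]);y=np.array([.4285,.9036,0])
for dz,col in((0,(0,0,255)),(.033,(0,255,0))):
    for off in(0,):
        P=[proj(p,q+a*.0375*x+b*.0885*y+[0,0,.078+dz]) for a,b in((1,1),(1,-1),(-1,-1),(-1,1))]
        cv2.polylines(big,[np.int32((np.array(P)-[110,150])*4)],True,col,1)
P=[proj(p,q+np.array([-.025,.04,0])+a*.0375*x+b*.0885*y+[0,0,.078]) for a,b in((1,1),(1,-1),(-1,-1),(-1,1))]
cv2.polylines(big,[np.int32((np.array(P)-[110,150])*4)],True,(255,0,0),1)
cv2.imwrite("pics/c4.png",big)
```

```text
(no output)
```

View pics/c4.png

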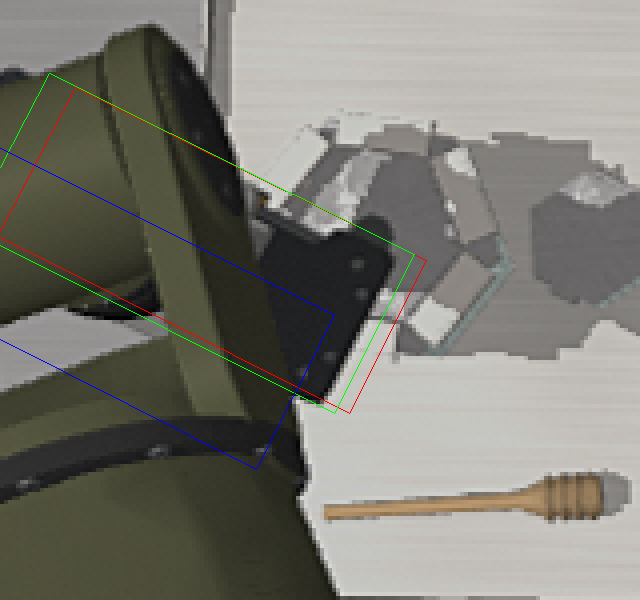

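```bash
for i in 1; do python3 -m jog '[[0,0,0.2,0,0,0,0],[0,0,0,0,0,0,0]]'; python3 -m jog '[[0,0,0.15,0,0,0,0],[0,0,0,0,0,0,0]]'; python3 -m jog '[[0,0,0.1,0,0,0,0],[0,0,0,0,0,0,0]]';  python3 -m jog '[[0,0,0.1,0,0,0,0],[0,0,0,0,0,0,0]]'; done
```

```text
clock: 3.47
position: [0.5392, 0.2443, 0.1425]
eef_rot: [-0.0, 0.22, 0.976, -0.0]
contact_force: [-0.0, -0.3, 0.3]
finger_gap: 0.0005
clock: 3.63
position: [0.5392, 0.2442, 0.1363]
eef_rot: [-0.001, 0.22, 0.976, -0.0]
contact_force: [-0.2, -0.5, -1.2]
finger_gap: 0.0007
clock: 3.8
position: [0.5393, 0.2443, 0.1328]
eef_rot: [-0.0, 0.22, 0.976, -0.0]
contact_force: [-0.1, -0.4, 0.6]
finger_gap: 0.0008
clock: 3.97
position: [0.5394, 0.2443, 0.1289]
eef_rot: [-0.0, 0.22, 0.976, -0.0]
contact_force: [1.1, -0.1, 0.1]
finger_gap: 0.0
```

```bash
python3 -m jog '[[0,0,0.1,0,0,0,0],[0,0,0,0,0,0,0]]'; python3 -m jog '[[0,0,0.05,0,0,0,0],[0,0,0,0,0,0,0]]';  python3 - <<'E'
from h import *
p=imaging.read_camera("scene")
print(proj(p,np.array(arm.observe()["position"])-[0,0,.019]))
cv2.imwrite("pics/c5.png",cv2.resize(p["pixels"][110:230,260:380],(600,600),interpolation=3))
E
```

```text
clock: 4.13
position: [0.5393, 0.2443, 0.1249]
eef_rot: [-0.0, 0.22, 0.976, -0.0]
contact_force: [0.2, -0.2, -1.1]
finger_gap: 0.0003
clock: 4.3
position: [0.5395, 0.2444, 0.1232]
eef_rot: [-0.0, 0.22, 0.976, -0.0]
contact_force: [0.1, -0.4, -1.2]
finger_gap: 0.0003
[324.36576005 173.36731555]
```

View pics/c5.png

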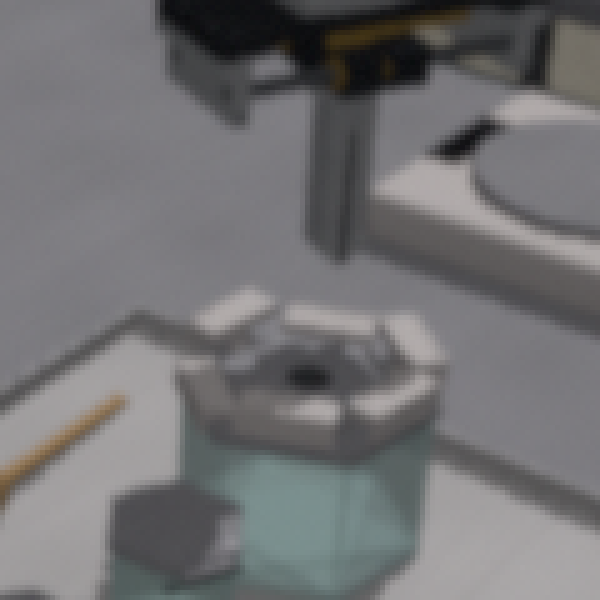

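```bash
python3 -m jog '[[0,0,0.1,0,0,0,0],[0,0,0,0,0,0,0]]'; python3 -m jog '[[0,0,0.1,0,0,0,0],[0,0,0,0,0,0,0]]'; python3 -m jog '[[0,0,0.1,0,0,0,0],[0,0,0,0,0,0,0]]'
```

```text
clock: 4.52
position: [0.5394, 0.2443, 0.1189]
eef_rot: [-0.0, 0.22, 0.976, -0.0]
contact_force: [-1.4, -0.3, -0.5]
finger_gap: 0.0004
clock: 4.68
position: [0.5393, 0.2443, 0.1147]
eef_rot: [-0.0, 0.22, 0.976, -0.0]
contact_force: [-0.6, 0.2, -1.5]
finger_gap: 0.0003
clock: 4.85
position: [0.5393, 0.2443, 0.1108]
eef_rot: [-0.0, 0.22, 0.976, -0.0]
contact_force: [-0.6, -0.6, -0.5]
finger_gap: 0.0005
```

```bash
python3 -m jog '[[0,0,0.1,0,0,0,0],[0,0,0,0,0,0,0]]'; python3 -m jog '[[0,0,0.08,0,0,0,0],[0,0,0,0,0,0,0]]'; python3 -m jog '[[0,0,0.05,0,0,0,0],[0,0,0,0,0,0,0]]'
```

```text
clock: 5.02
position: [0.5393, 0.2443, 0.1068]
eef_rot: [-0.0, 0.22, 0.976, -0.0]
contact_force: [-0.5, -0.3, 0.3]
finger_gap: 0.0003
clock: 5.18
position: [0.5393, 0.2443, 0.1038]
eef_rot: [-0.0, 0.22, 0.976, -0.0]
contact_force: [0.1, 0.0, -0.4]
finger_gap: 0.0003
clock: 5.35
position: [0.5395, 0.2443, 0.102]
eef_rot: [-0.0, 0.22, 0.976, -0.0]
contact_force: [-0.4, 0.0, -0.5]
finger_gap: 0.0006
```

Run:
```python
from h import *
p=imaging.read_camera("scene")
print(proj(p,np.array(arm.observe()["position"])-[0,0,.019]))
cv2.imwrite("pics/c6.png",cv2.resize(p["pixels"][110:230,260:380],(600,600),interpolation=3))
```

```text
[323.71652834 180.46028695]
```

View pics/c6.png

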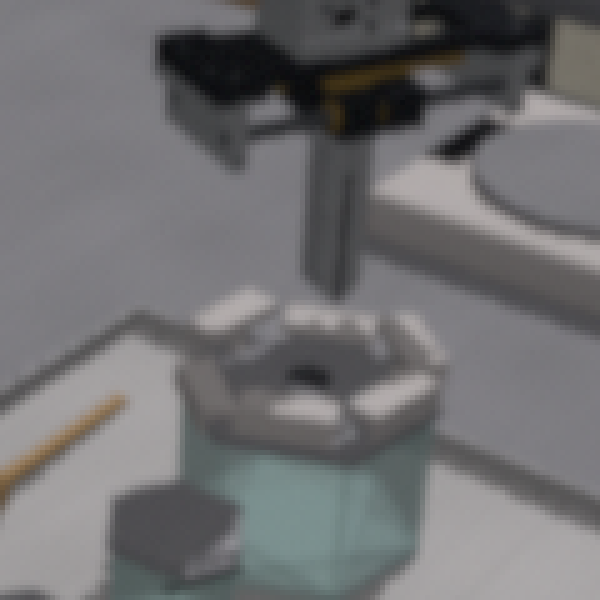

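```bash
python3 -m jog '[[0,0,0.08,0,0,0,0],[0,0,0,0,0,0,0]]'; python3 -m jog '[[0,0,0.05,0,0,0,0],[0,0,0,0,0,0,0]]'; python3 -m jog '[[0,0,0.05,0,0,0,0],[0,0,0,0,0,0,0]]'
```

```text
clock: 5.57
position: [0.5394, 0.2443, 0.0986]
eef_rot: [-0.0, 0.22, 0.976, -0.0]
contact_force: [-0.6, -0.0, -0.0]
finger_gap: 0.0007
clock: 5.73
position: [0.5394, 0.2443, 0.0968]
eef_rot: [-0.0, 0.22, 0.976, -0.0]
contact_force: [0.5, -0.3, 0.5]
finger_gap: 0.0004
clock: 5.9
position: [0.5394, 0.2443, 0.0948]
eef_rot: [-0.0, 0.22, 0.976, -0.0]
contact_force: [0.3, -0.2, -0.2]
finger_gap: 0.0
```

```bash
python3 -m jog '[[0,0,0.05,0,0,0,0],[0,0,0,0,0,0,0]]'; python3 -m jog '[[0,0,0.05,0,0,0,0],[0,0,0,0,0,0,0]]'; python3 -m jog '[[0,0,0.05,0,0,0,0],[0,0,0,0,0,0,0]]'
```

```text
clock: 6.07
position: [0.5394, 0.2444, 0.0928]
eef_rot: [-0.0, 0.22, 0.976, -0.0]
contact_force: [-0.3, 0.1, 0.7]
finger_gap: 0.0005
clock: 6.23
position: [0.5394, 0.2443, 0.0908]
eef_rot: [-0.0, 0.22, 0.976, -0.0]
contact_force: [0.4, 0.6, 0.5]
finger_gap: 0.0002
clock: 6.4
position: [0.5394, 0.2444, 0.0888]
eef_rot: [-0.0, 0.22, 0.976, -0.0]
contact_force: [-0.3, 0.8, -0.1]
finger_gap: 0.0006
```

Run:
```python
from h import *
p=imaging.read_camera("scene");t=imaging.read_camera("top")
print(proj(p,np.array(arm.observe()["position"])-[0,0,.019]))
cv2.imwrite("pics/c7.png",np.hstack([cv2.resize(p["pixels"][140:220,290:360],(400,457),interpolation=3),cv2.resize(t["pixels"][160:250,160:240],(400,457),interpolation=3)]))
```

```text
[323.33876664 184.76875385]
```

View pics/c7.png

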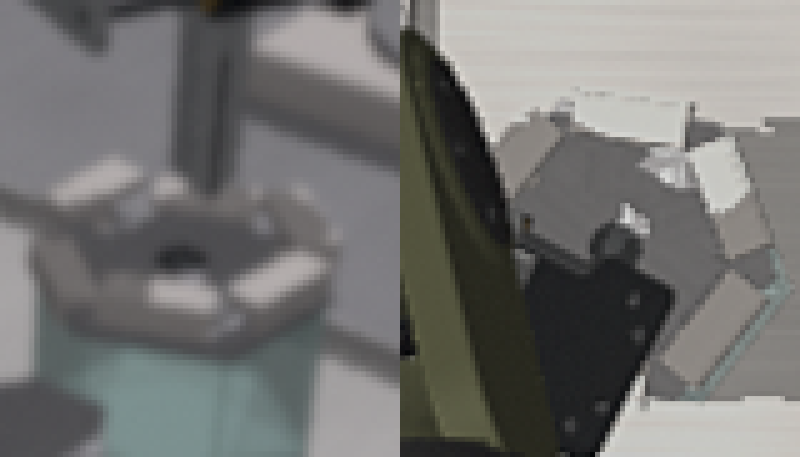

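```bash
python3 -m jog '[[0,0,0.04,0,0,0,0],[0,0,0,0,0,0,0]]'; python3 -m jog '[[0,0,0.04,0,0,0,0],[0,0,0,0,0,0,0]]'; python3 -m jog '[[0,0,0.04,0,0,0,0],[0,0,0,0,0,0,0]]'
```

```text
clock: 6.67
position: [0.5395, 0.2444, 0.0873]
eef_rot: [-0.0, 0.22, 0.976, -0.0]
contact_force: [0.2, 0.1, -0.1]
finger_gap: 0.0001
clock: 6.83
position: [0.5396, 0.2444, 0.0859]
eef_rot: [0.0, 0.22, 0.976, 0.0]
contact_force: [-0.4, -0.1, -0.2]
finger_gap: 0.0003
clock: 7.0
position: [0.5397, 0.2445, 0.0857]
eef_rot: [0.0, 0.22, 0.976, 0.0]
contact_force: [-5.9, -2.5, 13.7]
finger_gap: 0.0003
```

```bash
python3 -m jog '[[0,0,-0.4,0,0,0,0],[0,0,-0.5,0,0,0,0],[-0.6,0.2,0,0,0,0,0],[-0.6,0.2,0,0,0,0,0],[0,0,0,0,0,0,0]]'; python3 -m jog '[[0,0,0.2,0,0,0,0],[0,0,0.05,0,0,0,0],[0,0,0,0,0,0,0]]'
```

```text
clock: 7.42
position: [0.5925, 0.2374, 0.1203]
eef_rot: [0.001, 0.22, 0.975, 0.0]
contact_force: [-0.6, -0.3, 0.4]
finger_gap: 0.0003
clock: 7.67
position: [0.5886, 0.2383, 0.1091]
eef_rot: [-0.001, 0.219, 0.976, -0.001]
contact_force: [0.5, -0.8, 0.3]
finger_gap: 0.0003
```

```bash
python3 -m jog '[[-0.03,0,0.2,0,0,0,0],[0,0,0,0,0,0,0]]'; for k in 1; do python3 -m jog '[[0,0,0.06,0,0,0,0],[0,0,0,0,0,0,0]]'; python3 -m jog '[[0,0,0.06,0,0,0,0],[0,0,0,0,0,0,0]]'; python3 -m jog '[[0,0,0.06,0,0,0,0],[0,0,0,0,0,0,0]]'; done
```

```text
clock: 7.83
position: [0.5901, 0.2377, 0.101]
eef_rot: [-0.001, 0.219, 0.976, -0.0]
contact_force: [-0.0, 0.1, -0.1]
finger_gap: 0.0006
clock: 8.0
position: [0.5906, 0.2378, 0.0996]
eef_rot: [-0.0, 0.22, 0.976, -0.0]
contact_force: [-0.1, -0.0, -1.5]
finger_gap: 0.0006
clock: 8.17
position: [0.5908, 0.2378, 0.0974]
eef_rot: [0.0, 0.22, 0.976, 0.0]
contact_force: [-0.0, -0.0, 0.5]
finger_gap: 0.0003
clock: 8.33
position: [0.591, 0.2379, 0.0955]
eef_rot: [0.0, 0.22, 0.976, 0.0]
contact_force: [-2.3, 0.0, 5.5]
finger_gap: 0.0005
```

```bash
python3 -m jog '[[0,0,0.07,0,0,0,0],[0,0,0,0,0,0,0]]'; python3 -m jog '[[0,0,0.07,0,0,0,0],[0,0,0,0,0,0,0]]'; python3 -m jog '[[0,0,0.06,0,0,0,0],[0,0,0,0,0,0,0],[0,0,0,0,0,0,0]]'
```

```text
clock: 8.5
position: [0.5908, 0.2378, 0.0922]
eef_rot: [-0.0, 0.22, 0.976, -0.0]
contact_force: [0.1, 0.3, 1.1]
finger_gap: 0.0004
clock: 8.67
position: [0.5906, 0.2377, 0.0889]
eef_rot: [-0.0, 0.22, 0.976, -0.0]
contact_force: [-0.4, -0.3, -0.1]
finger_gap: 0.0004
clock: 8.92
position: [0.5908, 0.2377, 0.0869]
eef_rot: [-0.0, 0.22, 0.976, -0.0]
contact_force: [-0.0, 0.3, -0.1]
finger_gap: 0.0006
```

```bash
python3 -m jog '[[0,0,-0.4,0,0,0,0],[0,0,-0.35,0,0,0,0],[-0.47,-0.43,0,0,0,0,0],[-0.47,-0.43,0,0,0,0,0],[0,0,0,0,0,0,0]]'; python3 -m jog '[[0,0,0.2,0,0,0,0],[0,0,0.15,0,0,0,0],[0,0,0,0,0,0,0],[0,0,0,0,0,0,0]]'
```

```text
clock: 9.33
position: [0.6114, 0.1873, 0.1175]
eef_rot: [0.0, 0.221, 0.975, -0.0]
contact_force: [0.4, -1.3, -0.1]
finger_gap: 0.0006
clock: 9.67
position: [0.6095, 0.1913, 0.1023]
eef_rot: [-0.001, 0.219, 0.976, -0.0]
contact_force: [0.6, -0.4, 0.8]
finger_gap: 0.0001
```

```bash
python3 -m jog '[[0,0,0.1,0,0,0,0],[0,0,0,0,0,0,0]]'; python3 -m jog '[[0,0,0.06,0,0,0,0],[0,0,0,0,0,0,0]]'; python3 -m jog '[[0,0,0.07,0,0,0,0],[0,0,0,0,0,0,0]]'; python3 -m jog '[[0,0,0.07,0,0,0,0],[0,0,0,0,0,0,0]]'; python3 -m jog '[[0,0,0.06,0,0,0,0],[0,0,0,0,0,0,0],[0,0,0,0,0,0,0]]'
```

```text
clock: 9.83
position: [0.6098, 0.191, 0.0985]
eef_rot: [-0.0, 0.219, 0.976, -0.0]
contact_force: [0.0, 0.4, -0.3]
finger_gap: 0.0007
clock: 10.0
position: [0.6101, 0.1909, 0.0967]
eef_rot: [0.0, 0.22, 0.976, 0.0]
contact_force: [-0.3, 0.0, 2.0]
finger_gap: 0.0003
clock: 10.17
position: [0.6102, 0.1908, 0.0941]
eef_rot: [0.0, 0.22, 0.976, 0.0]
contact_force: [-0.2, 1.1, 3.9]
finger_gap: 0.0007
clock: 10.33
position: [0.6099, 0.1904, 0.0906]
eef_rot: [-0.0, 0.22, 0.976, -0.0]
contact_force: [0.1, -0.1, -0.1]
finger_gap: 0.0007
clock: 10.58
position: [0.61, 0.1904, 0.0884]
eef_rot: [-0.0, 0.22, 0.976, -0.0]
contact_force: [0.7, -0.1, 0.7]
finger_gap: 0.0005
```

```bash
python3 -m jog '[[0,0,-0.4,0,0,0,0],[0,0,-0.32,0,0,0,0],[0.14,-0.63,0,0,0,0,0],[0.14,-0.63,0,0,0,0,0],[0,0,0,0,0,0,0]]'; python3 -m jog '[[0,0,0.2,0,0,0,0],[0,0,0.15,0,0,0,0],[0,0,0,0,0,0,0],[0,0,0,0,0,0,0]]'; python3 -m jog '[[0,0,0.1,0,0,0,0],[0,0,0,0,0,0,0]]'; python3 -m jog '[[0,0,0.06,0,0,0,0],[0,0,0,0,0,0,0]]'; python3 -m jog '[[0,0,0.06,0,0,0,0],[0,0,0,0,0,0,0]]'
```

```text
clock: 11.0
position: [0.577, 0.1475, 0.1184]
eef_rot: [0.0, 0.22, 0.975, -0.0]
contact_force: [1.3, 0.4, 0.0]
finger_gap: 0.0007
clock: 11.33
position: [0.5784, 0.1503, 0.1027]
eef_rot: [-0.001, 0.219, 0.976, -0.0]
contact_force: [-0.0, -0.2, -0.3]
finger_gap: 0.0004
clock: 11.5
position: [0.5783, 0.1501, 0.0988]
eef_rot: [-0.0, 0.219, 0.976, -0.0]
contact_force: [0.3, -0.0, -1.2]
finger_gap: 0.0007
clock: 11.67
position: [0.5785, 0.15, 0.097]
eef_rot: [0.0, 0.22, 0.976, 0.0]
contact_force: [1.0, 1.0, 0.9]
finger_gap: 0.0005
clock: 11.83
position: [0.5786, 0.15, 0.095]
eef_rot: [0.0, 0.22, 0.976, 0.0]
contact_force: [-0.8, 1.3, 4.9]
finger_gap: 0.0005
```

```bash
python3 -m jog '[[0,0,0.07,0,0,0,0],[0,0,0,0,0,0,0]]'; python3 -m jog '[[0,0,0.07,0,0,0,0],[0,0,0,0,0,0,0]]'; python3 -m jog '[[0,0,0.04,0,0,0,0],[0,0,0,0,0,0,0],[0,0,0,0,0,0,0]]'
```

```text
clock: 12.0
position: [0.5782, 0.1498, 0.0916]
eef_rot: [-0.0, 0.22, 0.976, -0.0]
contact_force: [-0.5, -0.2, 0.4]
finger_gap: 0.0005
clock: 12.17
position: [0.5781, 0.1497, 0.0885]
eef_rot: [-0.0, 0.22, 0.976, -0.0]
contact_force: [0.3, 0.2, -0.4]
finger_gap: 0.0005
clock: 12.42
position: [0.5783, 0.1498, 0.0874]
eef_rot: [-0.0, 0.22, 0.976, -0.0]
contact_force: [-0.0, 0.2, -1.0]
finger_gap: 0.0006
```

```bash
python3 -m jog '[[0,0,-0.4,0,0,0,0],[0,0,-0.35,0,0,0,0],[0.61,-0.2,0,0,0,0,0],[0.61,-0.2,0,0,0,0,0],[0,0,0,0,0,0,0]]'; python3 -m jog '[[0,0,0.2,0,0,0,0],[0,0,0.15,0,0,0,0],[0,0,0,0,0,0,0],[0,0,0,0,0,0,0]]'; python3 -m jog '[[0,0,0.1,0,0,0,0],[0,0,0,0,0,0,0]]'; python3 -m jog '[[0,0,0.06,0,0,0,0],[0,0,0,0,0,0,0]]'; python3 -m jog '[[0,0,0.06,0,0,0,0],[0,0,0,0,0,0,0]]'
```

```text
clock: 12.83
position: [0.5245, 0.1567, 0.1176]
eef_rot: [-0.001, 0.219, 0.976, -0.0]
contact_force: [-0.2, 0.4, -0.2]
finger_gap: 0.0003
clock: 13.17
position: [0.5277, 0.156, 0.1027]
eef_rot: [-0.001, 0.22, 0.976, -0.0]
contact_force: [0.4, -0.0, 0.4]
finger_gap: 0.0001
clock: 13.33
position: [0.5275, 0.1561, 0.0988]
eef_rot: [-0.0, 0.22, 0.976, -0.0]
contact_force: [-0.9, 0.0, -0.7]
finger_gap: 0.0004
clock: 13.5
position: [0.5274, 0.1562, 0.0968]
eef_rot: [-0.0, 0.22, 0.976, -0.0]
contact_force: [0.1, -0.7, -0.1]
finger_gap: 0.0005
clock: 13.67
position: [0.5273, 0.1563, 0.0944]
eef_rot: [-0.0, 0.22, 0.976, -0.0]
contact_force: [0.1, -0.9, -0.5]
finger_gap: 0.0004
```

```bash
python3 -m jog '[[0,0,0.07,0,0,0,0],[0,0,0,0,0,0,0]]'; python3 -m jog '[[0,0,0.07,0,0,0,0],[0,0,0,0,0,0,0]]';  python3 -m jog '[[0,0,0.04,0,0,0,0],[0,0,0,0,0,0,0]]'; python3 -m jog '[[0,0,0.03,0,0,0,0],[0,0,0,0,0,0,0]]'
```

```text
clock: 13.83
position: [0.5273, 0.1563, 0.0915]
eef_rot: [-0.0, 0.22, 0.976, -0.0]
contact_force: [0.0, 0.2, -0.5]
finger_gap: 0.0007
clock: 14.0
position: [0.5273, 0.1562, 0.0887]
eef_rot: [-0.0, 0.22, 0.976, -0.0]
contact_force: [0.2, -0.2, 1.2]
finger_gap: 0.0004
clock: 14.17
position: [0.5273, 0.1563, 0.0873]
eef_rot: [-0.0, 0.22, 0.976, -0.0]
contact_force: [0.4, 0.0, -0.2]
finger_gap: 0.0008
clock: 14.33
position: [0.5274, 0.1562, 0.0862]
eef_rot: [-0.0, 0.22, 0.976, -0.0]
contact_force: [0.3, -0.5, -0.2]
finger_gap: 0.0007
```

```bash
python3 -m jog '[[0,0,-0.4,0,0,0,0],[0,0,-0.38,0,0,0,0],[0.48,0.43,0,0,0,0,0],[0.48,0.43,0,0,0,0,0],[0,0,0,0,0,0,0]]'; python3 -m jog '[[0,0,0.2,0,0,0,0],[0,0,0.15,0,0,0,0],[0,0,0,0,0,0,0],[0,0,0,0,0,0,0]]'; python3 -m jog '[[0,0,0.1,0,0,0,0],[0,0,0,0,0,0,0]]'; python3 -m jog '[[0,0,0.06,0,0,0,0],[0,0,0,0,0,0,0]]'; python3 -m jog '[[0,0,0.06,0,0,0,0],[0,0,0,0,0,0,0]]'
```

```text
clock: 14.75
position: [0.5063, 0.2066, 0.1179]
eef_rot: [0.0, 0.219, 0.976, 0.0]
contact_force: [-0.5, 0.5, 0.3]
finger_gap: 0.0003
clock: 15.08
position: [0.5075, 0.203, 0.1028]
eef_rot: [-0.001, 0.22, 0.975, -0.0]
contact_force: [1.1, -0.8, -0.0]
finger_gap: 0.0004
clock: 15.25
position: [0.5075, 0.2034, 0.0989]
eef_rot: [-0.0, 0.22, 0.976, -0.0]
contact_force: [0.3, -0.3, 0.3]
finger_gap: 0.0004
clock: 15.42
position: [0.5076, 0.2036, 0.097]
eef_rot: [0.0, 0.22, 0.976, -0.0]
contact_force: [1.0, -0.7, 0.4]
finger_gap: 0.0003
clock: 15.58
position: [0.5077, 0.2037, 0.0949]
eef_rot: [0.0, 0.22, 0.976, 0.0]
contact_force: [-1.3, -1.3, 5.3]
finger_gap: 0.0003
```

Press through, then rise and withdraw for the check.

```bash
python3 -m jog '[[0,0,0.07,0,0,0,0],[0,0,0,0,0,0,0]]'; python3 -m jog '[[0,0,0.07,0,0,0,0],[0,0,0,0,0,0,0]]'; python3 -m jog '[[0,0,0.04,0,0,0,0],[0,0,0,0,0,0,0],[0,0,0,0,0,0,0]]'; python3 -m jog '[[0,0,-0.6,0,0,0,0],[0,0,-0.8,0,0,0,0],[0,0,-0.8,0,0,0,0],[0.4,0.7,-0.3,0,0,0,0],[0.4,0.7,0,0,0,0,0]]'; python3 -m jog '[[0.5,0.7,0,0,0,0,0],[0.5,0.7,0,0,0,0,0],[0.5,0.7,0,0,0,0,0],[0.5,0.7,0,0,0,0,0],[0,0,0,0,0,0,0]]'
python3 - <<'E'
from h import *
o=[]
for n,(r,c) in(("top",(165,150)),("scene",(150,270))):
    p=imaging.read_camera(n);p["K"]=np.array(p["K"]);o.append(cv2.resize(p["pixels"][r:r+90,c:c+120],(400,300),interpolation=3))
    for q in["widejar","jar0"]+[f"rim{i}_top" for i in range(6)]:
        for d in finder.landmark_of(q,p)[:4 if q=="jar0" else 1]: print(n,q,d["p"],at_z(p,d["position"],.1035 if "rim" in q else .003)[:2])
cv2.imwrite("pics/c8.png",np.vstack(o)); print(arm.observe()["clock"])
E
```

```text
clock: 15.75
position: [0.5073, 0.2038, 0.0916]
eef_rot: [-0.0, 0.22, 0.976, -0.0]
contact_force: [-0.0, -0.7, -0.3]
finger_gap: 0.0006
clock: 15.92
position: [0.5072, 0.2038, 0.0886]
eef_rot: [-0.0, 0.22, 0.976, -0.0]
contact_force: [0.1, 0.7, -0.2]
finger_gap: 0.0003
clock: 16.17
position: [0.5074, 0.2038, 0.0875]
eef_rot: [-0.0, 0.22, 0.976, -0.0]
contact_force: [-0.5, 0.8, 0.2]
finger_gap: 0.0006
clock: 16.58
position: [0.504, 0.2686, 0.1917]
eef_rot: [0.002, 0.221, 0.975, 0.002]
contact_force: [0.8, -0.4, -0.2]
finger_gap: 0.0006
clock: 17.0
position: [0.4763, 0.4083, 0.187]
eef_rot: [-0.0, 0.218, 0.976, 0.0]
contact_force: [0.3, 0.7, -0.6]
finger_gap: 0.0004
top widejar 0.94 [0.55604093 0.19923148]
top jar0 0.94 [ 0.55682141 -0.13771257]
top jar0 0.91 [0.56640901 0.09119049]
top jar0 0.76 [ 0.55750783 -0.24195694]
top jar0 0.72 [ 0.55894261 -0.02097811]
top rim0_top 0.8 [0.57541792 0.15010825]
top rim1_top 0.8 [0.61184257 0.19073382]
top rim2_top 0.64 [0.59435396 0.2348766 ]
top rim3_top 0.67 [0.53817617 0.24183087]
top rim4_top 0.75 [0.51119872 0.21182156]
top rim5_top 0.6 [0.53306337 0.16158633]
scene widejar 0.86 [0.55091207 0.21155972]
scene jar0 0.96 [ 0.56336738 -0.13230931]
scene jar0 0.61 [ 0.56206616 -0.02789571]
scene jar0 0.57 [ 0.56089657 -0.24554264]
scene rim0_top 0.49 [0.58532602 0.16257634]
scene rim1_top 0.61 [0.61056369 0.19947742]
scene rim2_top 0.56 [0.60160954 0.23350935]
scene rim3_top 0.5 [0.53807357 0.24634311]
scene rim4_top 0.65 [0.5195824  0.03765892]
scene rim5_top 0.5 [0.53280814 0.14159792]
17.9
```

View pics/c8.png

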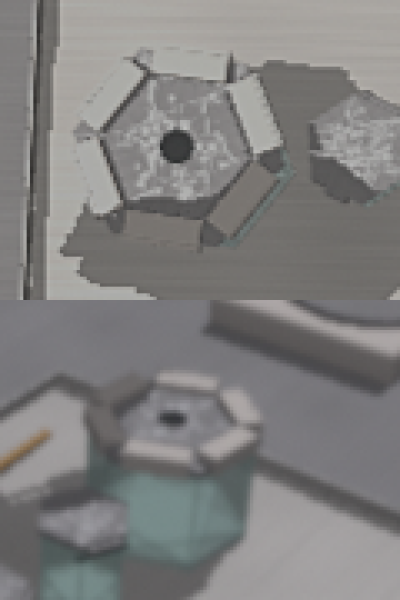

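```bash
python3 -c "
from rig import arm
print(arm.finish_job())"
```

```text
the job is handed in; nothing more can be done
None
```

I pressed the four raised rim sections (rim2, rim1, rim0 and rim4) down with the closed fingertips. Each one resisted with about 4–5.5 N at the readings, then the force dropped to zero as it gave way. The job is handed in, with the robot's clock at about 18 s of the 48 s allowed.

- **Sections already down:** rim3 and rim5 gave no resistance over the raised range. On rim3 the fingertips met the stop once, with about 14 N. On rim5 I stopped without any contact, just short of where rim3's stop was.
- **Last check:** after the arm withdrew, all six sections looked level all the way round in the final pictures. The jar showed at the same place in the top picture, within the few millimetres of measuring error. The small jars' detected positions were within about 1 cm of the first look, and the arm was clear of everything. I did not re-measure the dipper, funnel and tongs, but the arm stayed well away from them.
- **Disagreement on fingertip height:** the real fingertips stood about 37 mm higher than the reported tool position and the stated 19 mm imply. Pictures and first contact agreed on this, so I worked from contact height instead.
- **Detector error:** in the last scene picture, the detector placed rim4 in the wrong spot, at y about 0.04. The top picture and the force drop both showed it down.

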